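# Open the tablet stand's sprung clamp to its tablet mark and hold it

## Robot

A 7-joint arm with a two-finger parallel gripper is mounted at the origin on the work surface. World frame = base frame: x ahead of the robot, y to its left, z up, the work surface at z = 0. Lengths are in m, angles in rad, forces in N, time in s.
With the tool pointing down it reaches from about 0.4 to 0.85 m from the base axis. Payload 6.9 kg.
Tool frame: the origin (TCP) lies on the centre line of the jaws, within the pads' length; the fingertips stand 8 mm ahead of it and the grasp point (between the pads) lies 11 mm behind it; z points along the fingers, y is the line along which they close (so a half turn about z gives the same grasp; the last joint's range is limited). The gripper opens to 85 mm and grips with 20 to 120 N. Pads are 22 mm wide; open, the fingers measure 114 mm over their backs; the gripper's body (76 mm by 85 mm) begins 54 mm behind the grasp point. The pads swing forward as they close: fully open they stand 13 mm farther back than shut.
Start: joints at [-1.159, 0.507, -0.238, 1.5, 0.126, 1.149, -0.155], TCP at [0.188, 0.596, 0.239] pointing down, gripper open.
Joint ranges: [-3.08, 3.08], [-0.24, 2.05], [-1.43, 1.35], [0, 2.5], [-1.52, 4.66], [0.17, 1.96], [-2.89, 2.89]. Speed limits (rad/s): [2.39, 2.39, 3.14, 3.14, 3.14, 3.14, 3.14].

## Interface

Orientations are given as [roll, pitch, yaw] about the fixed x, y, z axes, in that order (R = Rz(yaw) Ry(pitch) Rx(roll)).
In Python, from rig import * gives the robot as it stands.
- The arm moves only by the tool carry_out, never from a script. Its arguments are lists of equal length, an entry for each row: "delta_pos": the shift along the world's x, y, z normalised to -1 to 1, where 1 is 0.03 m, a list of three; "dr": the turn, a rotation vector about the world's x, y, z normalised to -1 to 1, where 1 is 5 degrees, a list of three; "gripper": the opening, from -1 (shut) to 1 (fully open), so that 0 is half open. In form: {"delta_pos": [[dx, dy, dz], ...], "dr": [[wx, wy, wz], ...], "gripper": [gripper, ...]}. A call has 1 to 8 rows; each row shifts and turns the commanded pose from where the row before left it; what a row does not reach is not made up. A row lasts 1/12 s, in which the tool goes at most 41.7 mm and 7.16 degrees, less where a joint would pass 70% of its speed; a pose out of reach is approached as far as the arm can. A call with a number of a shift or a turn outside -1 to 1 is refused whole. A call with a gripper value outside its range is refused whole. The fingers move at their own pace and stop on an object; "squeeze" is the grip in N (left out, the last holds). Time passes only in rows, so rows that do not move let the fingers close. It gives the time, the measured TCP pose, the force, the opening and the grip force at its end, in the units of the state.
- sense(): the state, without advancing time (a new reading comes with each control period).
- camera(name): name is "side" or "top" or "wrist"; returns (picture, depth): 420x560x3 uint8, red, green, blue; 420x560 float32, m along the optical axis (not along the pixel's ray), 0 where there is no reading.
- camera_params(name): a dict with "vertical_fov" (degrees; the focal length in pixels is half the picture's height over the tangent of half this angle, whatever the lens; pixels are square), "cx", "cy" (the principal point, pixels), "T" (4x4, takes a point from camera to world coordinates). Camera axes: x right, y up, looking along -z (the intrinsics and any distortion apply to the point x, -y, -z); pixel columns grow to the right and rows downward; lengths in m; the calibration is good to about 2 mm. A picture is of the moment at which its call begins: read the wrist's pose just before it. camera_params takes no time and is no camera call; for the wrist camera it gives the pose at the moment of the call.
- finish_job(): hands the job in; it is judged then, once.
The state is a dict: "t": time; "joints": joint angles; "joint_velocities": joint speeds; "joint_torque": joint torques, N m; "ee_pos": TCP position; "tool_rot": TCP orientation; "wrist_force": force on the tool from outside, world axes, zero at the start; "torque": the same for the moment, N m; "finger_gap": opening from 0.0 (shut) to 1.0 (fully open); "grasp_force": force on a finger pad.
Only numpy, scipy, OpenCV 4.12 (cv2) and the standard library are available. Lean on these libraries where they do the work, as an engineer would, in place of code of your own. Each camera call takes 0.05 s, during which the arm holds its last target. There are 200 camera calls.

## Task

Get the tablet stand on the desk ready for the tablet: first tip its clamp head, which has been left lying back, forward until it rests against its stop, with the clamp still closed. Then pull the upper jaw straight out against its spring until the second ring on the rod has just come out of the tube, and finish while still holding it there, head against its stop. Leave the base standing where it is and do not disturb the other things on the desk.

Things in the scene. Friction and masses are not known exactly. Their poses are not given: they have to be found in the camera images.
- stand: tablet stand: dark round steel base 200 mm across, 10 mm thick (the stand weighs about 2.7 kg and stands loose on the desk), with a 20 mm post in its middle that carries a hinged clamp head. Origin: centre of the base's underside. x axis: level, from the stand's front to its back, the way in which the head lies back; y: along the hinge; z up
- hinge_axis (a point): centre of the head's hinge at the top of the post, 75 mm above the desk, over the middle of the base. The frame is the head's: y along the hinge, z up along tube and rod, x to the back. On the head's front (-x) are a rubber back-rest, 56 mm wide, 36 to 96 mm from the hinge, and the fixed lower jaw near the hinge
- tube_mouth (a point): centre of the open end of the head's tube, on its axis 130 mm from the hinge. The aluminium tube is 22 mm in diameter; its last 14 mm are a grey collar of 29 mm, out of which the rod comes. Axes as in hinge_axis
- clamp_head (a joint): hinge of the head, rad: 0 = forward against its hard stop, where the tube still leans back 0.17 rad from upright; grows to 0.9 as the head lies back. It starts at 0.3 to 0.7. Friction (0.6 N m, some 4 to 6 N at the jaw) keeps it where it is left
- jaw_mid (a point): middle of the upper jaw's grey block, on the rod's axis: 44 mm wide (y, between flat end faces), 22 mm deep (x), 20 mm along the rod (z), with a hook of the same width out to 49 mm in front (-x); free behind and beside. Closed, it is 144 mm from the hinge, 4 mm clear of the collar. Axes as hinge_axis. Held by its end faces, the head can turn between the fingers
- upper_jaw (a joint): how far the upper jaw and its steel rod (12 mm thick) are pulled out along the tube's line, m: 0 = closed, as at the start, 0.085 = fully out. A spring pulls it back with 4 N at first, 9 N at the mark, weight included; let go, it slides shut. Two dark rings, 3 mm tall, are on the rod: the first is just out of the collar at 0.030, the second, the tablet mark, at 0.060
- tablet: bystander: tablet 152 x 220 x 8 mm, lying screen up beside the base; origin: centre of its underside
- phone: bystander: phone 155 x 74 x 9 mm lying on the other side of the base; origin: centre of its underside
- earbuds: bystander: white earbud case 46 x 60 x 24 mm lying behind the base; origin: centre of its underside
- cup: bystander: clear drink cup with lid, 91 mm wide, 131 mm high, and a straw up to 190 mm; origin: centre of its underside
- mug: bystander: white mug, 80 mm wide, 92 mm high, with a handle; origin: centre of its underside
- tissue_roll: bystander: roll of tissue standing on end, 104 mm wide, 100 mm high; origin: centre of its underside
- water: bystander: water bottle 64 mm wide, 205 mm high; origin: centre of its underside
There are look-alikes about, which are no part of the job. What is shaped like the stand but yellow is not meant.

How it is judged:
On the way:
1. the clamp head is forward against its stop, the clamp still closed (value of joint clamp_head below 0.07 rad and value of joint upper_jaw below 0.02 m), for 0.2 s.
At the end, for the whole second after the job is handed in: The fingers hold the upper jaw (more than 3 N) still at 55 to 67 mm out of the tube (the second ring has just come out at 60 mm), the clamp head is forward against its stop (within 0.1 rad), and the base stands flat on the desk within 30 mm of where it was (value of joint upper_jaw between 0.055 and 0.067 m and velocity of joint upper_jaw between -0.01 and 0.01 m/s and value of joint clamp_head below 0.1 rad and contact force between the fingers and upper_jaw above 3 N and angle between stand's own z axis and vertical below 0.04 rad and height (world z) of stand below 0.004 m and distance of stand from where it was at the start of the episode below 0.03 m); the arm keeps its last pose, push and grip.
It fails at once if the stand's base is tipped over or dragged more than 40 mm (distance of stand from where it was at the start of the episode above 0.04 m or angle between stand's own z axis and vertical above 0.15 rad).
It fails at once if another thing on the desk is moved by more than 25 mm or tipped (distance of any of tablet, phone, earbuds, cup, mug, tissue_roll, water from where it was at the start of the episode above 0.025 m or angle between any of cup, mug, tissue_roll, water's own z axis and vertical above 0.4 rad).
It also fails if it takes over 38 s, if anything falls off the work surface, if the arm or the gripper's body presses on something with over 40 N, if the wrist force passes 120 N, or if a joint passes its speed limit or range.

## Working session

There is one attempt and no reset: what is moved stays moved. The work goes in short steps, Python scripts to look and compute and a tool call to move; the robot and the scene stay as the last step left them, time stands still between calls to the robot, and variables do not carry over. Pictures are saved under pics/ and viewed, at most 10 in all, crops included, and the job is handed in when it is done.

Besides the shell and the picture viewer there is one more tool, called after ">>>" as name(argument=value, ...) on one line, values as JSON. carry_out: Moves the arm, as the interface text tells. Scaled input: -1 to 1 covers 0.03 m each way for a shift and 5 degrees each way for a turn. Its arguments: {"type":"object","properties":{"delta_pos":{"type":"array"},"dr":{"type":"array"},"gripper":{"type":"array"},"squeeze":{"type":"number"}},"required":["delta_pos","dr","gripper"]}

```bash
mkdir -p pics; ls; cat > h.py <<'E'
from rig import *
import numpy as np, cv2
def look(name,save=None):
    P=camera_params(name); im,d=camera(name)
    if save: cv2.imwrite('pics/'+save+'.png',im[:,:,::-1])
    return im,d,P
def pts(d,P):
    h,w=d.shape; f=h/2/np.tan(np.radians(P['vertical_fov'])/2)
    v,u=np.mgrid[:h,:w]
    c=np.stack([(u-P['cx'])/f*d,-(v-P['cy'])/f*d,-d,np.ones_like(d)],-1)
    return (c@np.array(P['T']).T)[...,:3]
E
python3 - <<'E'
from h import *
for n in ['side','top']:
    im,d,P=look(n,n+'1'); np.savez('/tmp/'+n,im=im,d=d,p=pts(d,P))
    print(n,{k:np.round(v,3).tolist() for k,v in P.items() if not isinstance(v,str)})
a=cv2.imread('pics/side1.png');b=cv2.imread('pics/top1.png')
print(sense())
E
```

```text
pics
side {'vertical_fov': 47.481, 'cx': 277.851, 'cy': 205.244, 'T': [[-0.994, 0.062, -0.086, 0.317], [-0.106, -0.602, 0.792, 1.221], [-0.002, 0.796, 0.605, 1.077], [0.0, 0.0, 0.0, 1.0]]}
top {'vertical_fov': 56.437, 'cx': 282.808, 'cy': 213.118, 'T': [[0.055, 0.978, -0.201, 0.215], [-0.999, 0.054, -0.009, -0.003], [0.002, 0.201, 0.98, 1.237], [0.0, 0.0, 0.0, 1.0]]}
{'t': 0.1, 'joints': array([-1.15948665,  0.50824541, -0.23753536,  1.5010438 ,  0.1256932 ,
        1.14888142, -0.15482071]), 'joint_velocities': array([ 0.00036886, -0.00272586,  0.00041982, -0.00149513,  0.00137398,
        0.00165649,  0.00026171]), 'joint_torque': array([-4.65176941e-03, -6.21837401e+01, -2.19477519e+00, -2.50210422e+01,
        1.24935349e-02,  7.75136839e-03,  6.23112186e-06]), 'ee_pos': array([0.188099  , 0.59556494, 0.23851813]), 'tool_rot': array([-3.14000228e+00,  2.02841191e-05,  2.83577584e+00]), 'wrist_force': array([-0.99898458, -0.47714882,  0.64767354]), 'torque': array([ 0.01766701,  0.05398466, -0.02261615]), 'grasp_force': 0.0, 'finger_gap': 0.9966137432762637}
```

View pics/side1.png

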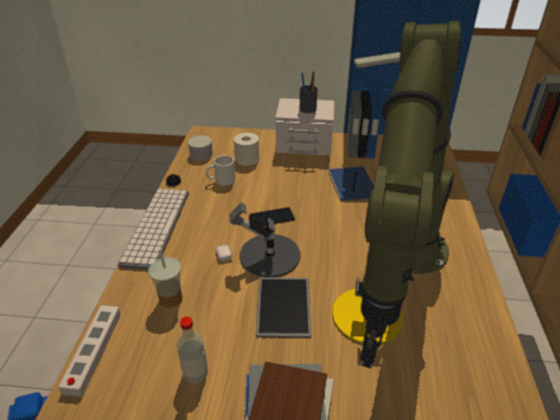

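View pics/top1.png

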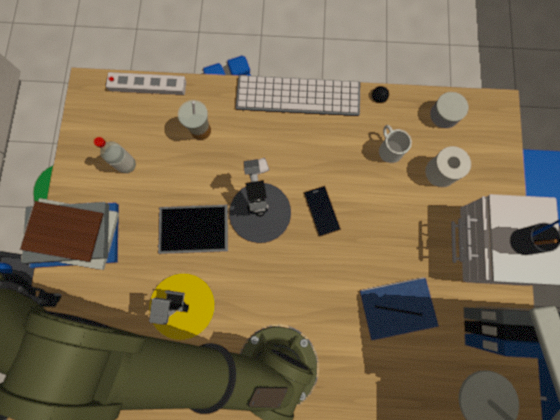

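Candidates: the dark stand (top 261,212; side 270,255; its jaw at top 251,168, side 238,213) and the yellow look-alike (top 182,306; side 367,315). The description gives a dark base, so I choose the first. The earbuds (top 263,165) lie under or behind its head. Now a close crop and positions.

```bash
python3 - <<'E'
from h import *
S=np.load('/tmp/side.npz');T=np.load('/tmp/top.npz')
a=S['im'][190:290,200:320];b=T['im'][145:245,205:325]
c=np.hstack([cv2.resize(x[:,:,::-1],(400,333),interpolation=cv2.INTER_CUBIC) for x in (a,b)]);cv2.imwrite('pics/crop.png',c)
# base: dark pixels with z about .01
for n,D in (('top',T),('side',S)):
    p=D['p'];im=D['im'].astype(int)
    m=(im.max(2)<75)&(p[...,2]>-.01)&(p[...,2]<.025)
    n_,l,st,ce=cv2.connectedComponentsWithStats(m.astype(np.uint8))
    for i in range(1,n_):
        if st[i,4]>300:
            q=p[l==i]; print(n,ce[i].round(),st[i],q.min(0).round(3),q.max(0).round(3),np.median(q,0).round(3))
    # head: z > .05 near base
    m=(p[...,2]>.06)&(p[...,2]<.3)
    n_,l,st,ce=cv2.connectedComponentsWithStats(m.astype(np.uint8))
    for i in range(1,n_):
        if st[i,4]>80: q=p[l==i]; print(n,'hi',ce[i].round(),st[i],q.min(0).round(3),q.max(0).round(3))
E
```

```text
top [260. 216.] [ 229  184   61   58 2165] [ 0.371 -0.012 -0.003] [0.56  0.181 0.024] [0.448 0.074 0.009]
top [321. 211.] [ 304  187   36   49 1008] [ 0.402 -0.173  0.   ] [ 0.561 -0.057  0.015] [ 0.48  -0.115  0.008]
top [192. 228.] [ 160  206   65   46 2718] [ 0.324  0.187 -0.   ] [0.48  0.4   0.017] [0.401 0.293 0.007]
top [397. 314.] [ 360  291   79   50 2722] [ 0.093 -0.485 -0.006] [ 0.235 -0.242  0.023] [ 0.172 -0.353  0.011]
top [259. 345.] [239 333  58  25 383] [ 0.024 -0.052 -0.004] [0.094 0.117 0.025] [0.061 0.07  0.013]
top hi [452. 107.] [436  92  32  30 718] [ 0.788 -0.57   0.06 ] [ 0.89  -0.468  0.074]
top hi [193. 116.] [178 100  30  34 786] [0.69  0.256 0.06 ] [0.779 0.345 0.19 ]
top hi [396. 142.] [383 125  28  32 321] [ 0.656 -0.376  0.06 ] [ 0.762 -0.297  0.097]
top hi [112. 153.] [ 93 137  36  32 656] [0.57  0.501 0.061] [0.631 0.561 0.21 ]
top hi [451. 164.] [ 432  147   39   36 1002] [ 0.582 -0.556  0.06 ] [ 0.686 -0.451  0.105]
top hi [254. 188.] [243 159  25  55 870] [0.446 0.056 0.06 ] [0.588 0.129 0.214]
top hi [511. 240.] [ 458  195  102   91 8075] [ 0.278 
[... 1907 characters left out ...]
 [ 0.764 -0.289  0.096]
side hi [438. 210.] [423 174  31  75 792] [-0.08  -0.031  0.06 ] [0.002 0.089 0.3  ]
side hi [253. 225.] [229 202  46  47 784] [0.45 0.06 0.06] [0.589 0.133 0.216]
side hi [557. 235.] [553 223   7  20  84] [-0.451 -0.03   0.06 ] [-0.434 -0.006  0.126]
side hi [165. 274.] [ 148  249   33   46 1005] [0.693 0.255 0.06 ] [0.782 0.348 0.188]
side hi [358. 288.] [355 278   7  20 113] [0.188 0.277 0.097] [0.207 0.33  0.127]
side hi [190. 346.] [ 176  316   30   55 1102] [0.573 0.512 0.06 ] [0.635 0.571 0.208]
side hi [366. 362.] [359 354  15  15 130] [0.194 0.639 0.244] [0.224 0.67  0.3  ]
side hi [286. 392.] [ 247  362   80   58 4225] [0.276 0.533 0.076] [0.46  0.694 0.102]
```

View pics/crop.png

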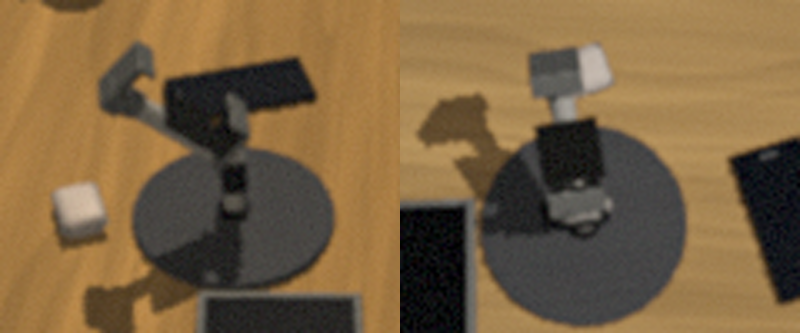

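The crop confirms it: dark base, with the head lying back (top view, up) and the grey jaw next to the earbud case, which is well below. Next I get the base centre, head direction and tilt.

```bash
python3 - <<'E'
from h import *
from scipy.optimize import least_squares
S=np.load('/tmp/side.npz');T=np.load('/tmp/top.npz')
H=[]
for D in (T,S):
    p=D['p'];im=D['im'].astype(int)
    near=(np.abs(p[...,0]-.47)<.13)&(np.abs(p[...,1]-.09)<.12)
    m=((im.max(2)<85)&(p[...,2]>.003)&(p[...,2]<.018)&near).astype(np.uint8)
    _,l,st,_=cv2.connectedComponentsWithStats(m); m=(l==1+st[1:,4].argmax()).astype(np.uint8)
    c=max(cv2.findContours(m,0,1)[0],key=len)[:,0]; hull=cv2.convexHull(c)[:,0]
    q=p[hull[:,1],hull[:,0]][:,:2]
    r=least_squares(lambda a:np.hypot(*(q-a[:2]).T)-.1,[.47,.085],loss='soft_l1',f_scale=.003)
    print('base',r.x,np.abs(r.fun).mean())
    near=(p[...,0]>.43)&(p[...,0]<.62)&(np.abs(p[...,1]-.09)<.07)&(p[...,2]>.06)&(p[...,2]<.25)
    h=p[near];H.append(h)
    # jaw: upper points
    j=h[(h[:,2]>.155)]; print('jaw pts',len(j),j.min(0).round(3),j.max(0).round(3),j.mean(0).round(3))
    (cx,cy),wh,an=cv2.minAreaRect(j[:,:2].astype(np.float32)); print('rect',cx,cy,wh,an)
np.savez('/tmp/H',t=H[0],s=H[1])
E
```

```text
base [0.46713764 0.0840573 ] 0.0025104981426498224
jaw pts 236 [0.531 0.078 0.155] [0.588 0.129 0.214] [0.553 0.102 0.196]
rect 0.5587797164916992 0.10339050740003586 (0.05197135731577873, 0.04369848966598511) 12.243276596069336
base [0.46623516 0.08835625] 0.0023680654668998937
jaw pts 259 [0.535 0.079 0.155] [0.589 0.133 0.216] [0.561 0.111 0.186]
rect 0.5621278882026672 0.10706296563148499 (0.05033339932560921, 0.051030147820711136) 9.879440307617188
```

```bash
python3 - <<'E'
import numpy as np
from scipy.optimize import least_squares
D=np.load('/tmp/H.npz');B=np.array([.467,.086])
for yaw in (.19,):
  e=np.array([np.cos(yaw),np.sin(yaw)]);n=np.array([-e[1],e[0]])
  for k in 'ts':
    h=D[k];u=(h[:,:2]-B)@e;v=(h[:,:2]-B)@n;z=h[:,2]
    print(k)
    for t in (.4,.5,.6,.7,.8):
        a=np.sin(t)*u+np.cos(t)*(z-.075); b=np.cos(t)*u-np.sin(t)*(z-.075)
        m=a>.11
        # top of block should lie at a=.154 flat; back at b=+.011
        top=m&(a>.146); back=m&(b>.002)
        print(t,'a pct',np.percentile(a[m],[50,75,90,97,100]).round(3),'b',np.percentile(b[m],[0,3,25,75,97,100]).round(3),'v',np.percentile(v[m],[2,50,98]).round(3), np.percentile(a[top&(b<-.012)],[50,90]).round(3) if (top&(b<-.012)).any() else '',np.percentile(a[top&(b>-.01)],[50,90]).round(3) if (top&(b>-.01)).any() else '')
E
```

```text
t
0.4 a pct [0.148 0.153 0.156 0.158 0.16 ] b [0.012 0.014 0.019 0.048 0.07  0.074] v [-0.021  0.     0.021]  [0.152 0.157]
0.5 a pct [0.15  0.155 0.158 0.159 0.161] b [-0.002 -0.     0.003  0.033  0.056  0.06 ] v [-0.021  0.     0.021]  [0.153 0.158]
0.6 a pct [0.151 0.155 0.158 0.159 0.161] b [-0.016 -0.015 -0.012  0.018  0.041  0.046] v [-0.021  0.     0.021] [0.149 0.155] [0.153 0.158]
0.7 a pct [0.152 0.154 0.157 0.158 0.16 ] b [-0.03  -0.03  -0.027  0.005  0.027  0.032] v [-0.021  0.     0.021] [0.154 0.157] [0.152 0.155]
0.8 a pct [0.151 0.153 0.154 0.155 0.156] b [-0.045 -0.044 -0.042 -0.008  0.012  0.017] v [-0.021  0.     0.021] [0.153 0.155] [0.152 0.153]
s
0.4 a pct [0.144 0.151 0.156 0.159 0.163] b [0.017 0.019 0.031 0.059 0.075 0.077] v [-0.019  0.01   0.026]  [0.152 0.158]
0.5 a pct [0.147 0.154 0.158 0.16  0.164] b [0.003 0.004 0.016 0.046 0.061 0.063] v [-0.019  0.01   0.026]  [0.153 0.16 ]
0.6 a pct [0.15  0.155 0.159 0.161 0.164] b [-0.012 -0.011  0.001  0.032  0.046  0.049] v [-0.018  0.01   0.026] [0.151 0.151] [0.154 0.16 ]
0.7 a pct [0.152 0.156 0.158 0.16  0.162] b [-0.027 -0.026 -0.015  0.018  0.032  0.034] v [-0.018  0.01   0.026] [0.157 0.16 ] [0.154 0.157]
0.8 a pct [0.152 0.155 0.156 0.157 0.159] b [-0.043 -0.041 -0.03   0.004  0.017  0.021] v [-0.018  0.01   0.026] [0.155 0.157] [0.154 0.156]
```

Tilt is about 0.83 rad, so clamp_head is about 0.66, and yaw is about 0.19. Planned TCP grasp point: about (0.566, 0.105, 0.162) with the tool tilted 0.45. First I raise and travel.

>>> carry_out(delta_pos=[[0,-0.3,1],[0.4,-0.6,1],[0.8,-0.9,0.7],[0.8,-0.9,0],[0.8,-0.9,0],[0.8,-0.9,0],[0.8,-0.9,0],[0.8,-0.9,0]], dr=[[0,0,0.71],[0,0,0.71],[0,0,0.71],[0,0,0.71],[0,0,0.71],[0,0,0.71],[0,0,0.71],[0,0,0.71]], gripper=[1,1,1,1,1,1,1,1], squeeze=50)

```text
t: 0.77
ee_pos: [0.3449, 0.4054, 0.32]
tool_rot: [-3.141, -0.0, -2.949]
wrist_force: [1.4, -0.3, 0.1]
finger_gap: 1.0
grasp_force: 0.0
```

>>> carry_out(delta_pos=[[0.9,-0.95,0],[0.9,-0.95,0],[0.9,-0.95,0],[0.9,-0.95,0],[0.9,-0.95,0],[0.9,-0.95,0],[0.9,-0.95,0],[0.9,-0.95,0]], dr=[[-0.12,0.63,0],[-0.12,0.63,0],[-0.12,0.63,0],[-0.12,0.63,0],[-0.12,0.63,0],[-0.12,0.63,0],[-0.12,0.63,0],[-0.12,0.63,0]], gripper=[1,1,1,1,1,1,1,1])

```text
t: 1.43
ee_pos: [0.5611, 0.1772, 0.3202]
tool_rot: [3.14, -0.451, -2.952]
wrist_force: [1.3, 0.3, -0.1]
finger_gap: 1.002
grasp_force: 0.0
```

>>> carry_out(delta_pos=[[0.6,-0.6,0],[0.6,-0.6,0],[0,0,0],[0,0,0]], dr=[[0,0,0],[0,0,0],[0,0,0],[0,0,0]], gripper=[1,1,1,1])

```text
t: 1.77
ee_pos: [0.5968, 0.1416, 0.3187]
tool_rot: [3.141, -0.45, -2.955]
wrist_force: [-0.4, 1.0, 0.2]
finger_gap: 0.996
grasp_force: 0.0
```

```bash
cat > rel.py <<'E'
from h import *
from scipy.spatial.transform import Rotation as Ro
yaw=.19;e=np.array([np.cos(yaw),np.sin(yaw),0]);n=np.array([-e[1],e[0],0]);B=np.array([.467,.086,.075])
def st():
    s=sense();R=Ro.from_euler('xyz',s['tool_rot']).as_matrix();z=R[:,2]
    tau=np.arctan2(-z@e,-z[2]);g=s['ee_pos']-.011*z;r=g-B
    print('t',s['t'],'ee',s['ee_pos'].round(4),'grasp u,v,z',(r@e).round(4),(r@n).round(4),g[2].round(4),'tau',tau.round(3),'y.n',(R[:,1]@n).round(3),'zv',(z@n).round(3),'F',s['wrist_force'].round(1),'gap',s['finger_gap'],'grip',s['grasp_force'])
    phi=np.arctan2(r@e,r[2]);print('polar: r',np.hypot(r@e,r[2]).round(4),'phi',phi.round(3),'joint',round(phi-.17,3))
E
python3 - <<'E'
from rel import *
st()
im,d,P=look('wrist','wrist1'); np.savez('/tmp/w',im=im,d=d,p=pts(d,P))
E
```

```text
t 1.7667 ee [0.5968 0.1416 0.3187] grasp u,v,z 0.1428 0.0301 0.3286 tau 0.45 y.n 1.0 zv 0.001 F [-0.4  1.   0.2] gap 0.995791173353619 grip 0.0
polar: r 0.2911 phi 0.513 joint 0.343
```

View pics/wrist1.png

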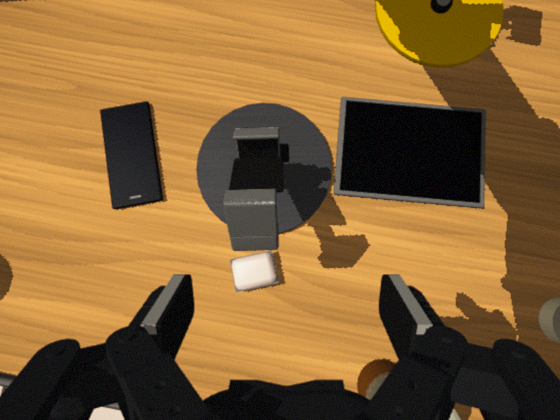

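The wrist view shows the jaw (252,218) behind the base (265,167), with its edges parallel to the finger opening. I'll refine the jaw pose from this depth.

```bash
python3 - <<'E'
from rel import *
D=np.load('/tmp/w.npz');p=D['p']
sl=np.zeros(p.shape[:2],bool);sl[180:260,215:290]=1
h=p[sl&(p[...,2]>.14)&(p[...,2]<.25)]-B
u,v,z=h@e,h@n,h[:,2]
print(len(h),'v',np.percentile(v,[1,50,99]).round(4))
for t in (.75,.8,.85,.9):
    a=np.sin(t)*u+np.cos(t)*z;b=np.cos(t)*u-np.sin(t)*z
    print(t,'a',np.percentile(a,[10,50,90,98]).round(4),'b',np.percentile(b,[1,99]).round(4))
(c,wh,an)=cv2.minAreaRect(h[:,:2].astype(np.float32));print(c,wh,an)
m=sl&(p[...,2]>.14);ys,xs=np.nonzero(m)
# left/right edges slope -> yaw
L=[];R=[]
for r in range(ys.min()+5,ys.max()-4):
    x=xs[ys==r]
    if len(x)>20: L.append(p[r,x.min()+1,:2]);R.append(p[r,x.max()-1,:2])
for Q in(L,R):
    Q=np.array(Q);d=np.linalg.svd(Q-Q.mean(0))[2][0];print('yaw',np.arctan(d[1]/d[0]),Q.mean(0))
# base circle
im=D['im'].astype(int)
m=((im.max(2)<95)&(p[...,2]>.002)&(p[...,2]<.018)&(np.hypot(p[...,0]-.467,p[...,1]-.086)<.13)).astype(np.uint8)
from scipy.optimize import least_squares
_,l,s_,_=cv2.connectedComponentsWithStats(m);m=(l==1+s_[1:,4].argmax()).astype(np.uint8)
c=cv2.convexHull(max(cv2.findContours(m,0,1)[0],key=len))[:,0];q=p[c[:,1],c[:,0],:2]
r=least_squares(lambda a:np.hypot(*(q-a).T)-.1,[.467,.086],loss='soft_l1',f_scale=.002);print('base',r.x,np.abs(r.fun).mean())
E
```

```text
3599 v [-0.0238  0.001   0.0244]
0.75 a [0.0937 0.1547 0.1579 0.1588] b [-0.0353  0.0236]
0.8 a [0.0932 0.1546 0.1564 0.1572] b [-0.0424  0.016 ]
0.85 a [0.0924 0.154  0.155  0.1555] b [-0.0497  0.0083]
0.9 a [0.0914 0.1523 0.1541 0.1548] b [-0.057   0.0006]
(0.08408384025096893, 0.01572393625974655) (0.07307408004999161, 0.055617012083530426) 10.659031867980957
yaw 0.4966535998537608 [0.56233176 0.08363257]
yaw 0.14560876193950872 [0.55421404 0.1254035 ]
base [0.46863132 0.08547428] 0.0011628006108844388
```

>>> carry_out(delta_pos=[[0.1,-0.5,0],[0.1,-0.5,0],[-0.2,-0.04,-0.9],[-0.2,-0.04,-0.9],[-0.2,-0.04,-0.9],[-0.2,-0.04,-0.9],[-0.2,-0.04,-0.8],[0,0,0]], dr=[[0,0,0],[0,0,0],[0,0,0],[0,0,0],[0,0,0],[0,0,0],[0,0,0],[0,0,0]], gripper=[1,1,1,1,1,1,1,1])

```text
t: 2.48
ee_pos: [0.5692, 0.1054, 0.1848]
tool_rot: [-3.141, -0.455, -2.952]
wrist_force: [-0.3, -0.1, -0.6]
finger_gap: 1.001
grasp_force: 0.0
```

>>> carry_out(delta_pos=[[-0.1,-0.02,-0.4],[-0.1,-0.02,-0.4],[0,0,0],[0,0,0]], dr=[[0,0,0],[0,0,0],[0,0,0],[0,0,0]], gripper=[1,1,1,1])

```text
t: 2.82
ee_pos: [0.5665, 0.1056, 0.1655]
tool_rot: [3.141, -0.447, -2.952]
wrist_force: [2.0, -0.4, -0.3]
finger_gap: 0.998
grasp_force: 0.0
```

```bash
sed -i 's/B=np.array.*/B=np.array([.468,.0857,.075])/' rel.py; python3 - <<'E'
from rel import *
st()
look('wrist','wrist2')
E
```

```text
t 2.8167 ee [0.5665 0.1056 0.1655] grasp u,v,z 0.1052 0.0009 0.1754 tau 0.447 y.n 1.0 zv 0.001 F [ 2.  -0.4 -0.3] gap 0.9984959605317563 grip 0.0
polar: r 0.1454 phi 0.809 joint 0.639
```

View pics/wrist2.png

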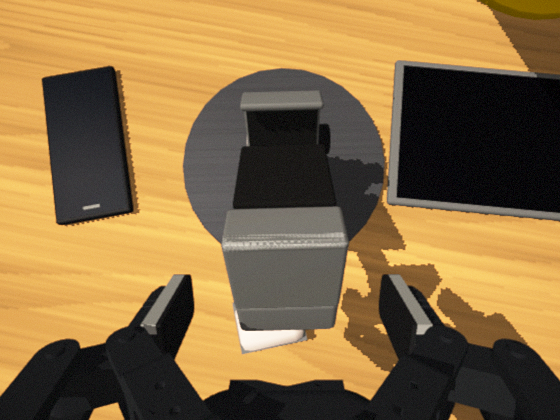

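The jaw (285,270) is centred between the pads (190 and 385). Closing.

>>> carry_out(delta_pos=[[0,0,0],[0,0,0],[0,0,0],[0,0,0],[0,0,0],[0,0,0],[0,0,0],[0,0,0]], dr=[[0,0,0],[0,0,0],[0,0,0],[0,0,0],[0,0,0],[0,0,0],[0,0,0],[0,0,0]], gripper=[-1,-1,-1,-1,-1,-1,-1,-1], squeeze=35)

```text
t: 3.53
ee_pos: [0.5666, 0.1058, 0.1648]
tool_rot: [3.141, -0.446, -2.952]
wrist_force: [2.0, 0.1, 5.6]
finger_gap: 0.506
grasp_force: 36.6
```

```bash
python3 - <<'E'
from rel import *
st()
r=.146
for phi in np.linspace(.81,.16,14):
    print(phi.round(2),((r*(np.sin(phi)-np.sin(.81))*e+np.array([0,0,r*(np.cos(phi)-np.cos(.81))]))/.03).round(3))
E
```

```text
t 3.5333 ee [0.5666 0.1058 0.1648] grasp u,v,z 0.1054 0.0011 0.1747 tau 0.446 y.n 1.0 zv 0.0 F [2.  0.1 5.6] gap 0.505717896794253 grip 36.55598413199186
polar: r 0.1451 phi 0.813 joint 0.643
0.81 [0. 0. 0.]
0.76 [-0.169 -0.033  0.172]
0.71 [-0.346 -0.067  0.335]
0.66 [-0.531 -0.102  0.489]
0.61 [-0.724 -0.139  0.633]
0.56 [-0.923 -0.177  0.768]
0.51 [-1.128 -0.217  0.892]
0.46 [-1.34  -0.258  1.005]
0.41 [-1.556 -0.299  1.108]
0.36 [-1.778 -0.342  1.199]
0.31 [-2.004 -0.385  1.279]
0.26 [-2.233 -0.429  1.348]
0.21 [-2.465 -0.474  1.404]
0.16 [-2.7   -0.519  1.449]
```

>>> carry_out(delta_pos=[[-0.16,-0.03,0.18],[-0.17,-0.03,0.17],[-0.18,-0.035,0.16],[-0.19,-0.035,0.15],[-0.19,-0.04,0.14],[-0.2,-0.04,0.125],[-0.2,-0.04,0.115],[0,0,0]], dr=[[0.043,-0.222,0],[0.043,-0.222,0],[0.043,-0.222,0],[0.043,-0.222,0],[0.043,-0.222,0],[0.043,-0.222,0],[0.043,-0.222,0],[0,0,0]], gripper=[-1,-1,-1,-1,-1,-1,-1,-1])

```text
t: 4.2
ee_pos: [0.5275, 0.0972, 0.1958]
tool_rot: [-3.141, -0.307, -2.952]
wrist_force: [1.1, -3.4, -2.7]
finger_gap: 0.509
grasp_force: 36.6
```

```bash
python3 - <<'E'
from rel import *
st()
E
```

```text
t 4.2 ee [0.5275 0.0972 0.1958] grasp u,v,z 0.0639 0.0001 0.2063 tau 0.307 y.n 1.0 zv -0.0 F [ 1.1 -3.4 -2.7] gap 0.5094221813020777 grip 36.59165854565799
polar: r 0.146 phi 0.453 joint 0.283
```

>>> carry_out(delta_pos=[[-0.21,-0.04,0.1],[-0.215,-0.04,0.09],[-0.22,-0.045,0.08],[-0.22,-0.045,0.065],[-0.22,-0.045,0.055],[-0.15,-0.03,0.02],[0,0,0],[0,0,0]], dr=[[0.052,-0.26,0],[0.052,-0.26,0],[0.052,-0.26,0],[0.052,-0.26,0],[0.052,-0.26,0],[0.052,-0.26,0],[0,0,0],[0,0,0]], gripper=[-1,-1,-1,-1,-1,-1,-1,-1])

```text
t: 4.87
ee_pos: [0.4911, 0.0892, 0.208]
tool_rot: [-3.141, -0.17, -2.953]
wrist_force: [2.4, -7.4, 2.9]
finger_gap: 0.51
grasp_force: 36.9
```

```bash
python3 - <<'E'
from rel import *
st()
look('side','side2')
a=cv2.imread('pics/side2.png')[170:300,190:350];cv2.imwrite('pics/c2.png',cv2.resize(a,(640,520),interpolation=cv2.INTER_CUBIC))
E
```

```text
t 4.8667 ee [0.4911 0.0892 0.208 ] grasp u,v,z 0.0252 -0.0009 0.2189 tau 0.17 y.n 1.0 zv -0.0 F [ 2.4 -7.4  2.9] gap 0.5102856399270584 grip 36.88669117866084
polar: r 0.1461 phi 0.174 joint 0.004
```

View pics/c2.png

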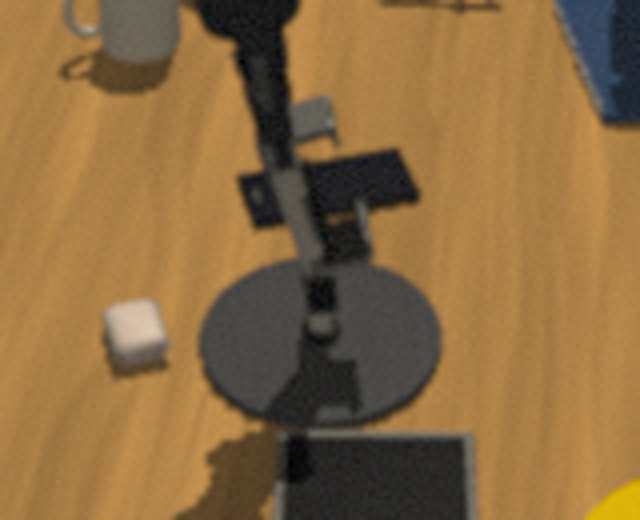

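The side crop shows the head swung forward over the base (tube at 300,215), jaw closed in the fingers. I'll press a little more to feel the stop and relieve the sideways force.

>>> carry_out(delta_pos=[[-0.08,-0.04,0],[-0.08,-0.04,0],[0,0,0],[0,0,0]], dr=[[0,0,0],[0,0,0],[0,0,0],[0,0,0]], gripper=[-1,-1,-1,-1], squeeze=60)

```text
t: 5.25
ee_pos: [0.4887, 0.0886, 0.2086]
tool_rot: [3.14, -0.165, -2.951]
wrist_force: [7.0, -2.6, 3.1]
finger_gap: 0.504
grasp_force: 61.2
```

```bash
python3 - <<'E'
from rel import *
st()
E
```

```text
t 5.25 ee [0.4887 0.0886 0.2086] grasp u,v,z 0.0227 -0.0011 0.2194 tau 0.165 y.n 1.0 zv 0.001 F [ 7.  -2.6  3.1] gap 0.5041982777821852 grip 61.17497093975544
polar: r 0.1462 phi 0.156 joint -0.014
```

The extra push met resistance (moved 2.5 of 5 mm, about 6 N), and the angle agrees with the stop. Now I pull along the axis, easing the press so the base won't tip.

>>> carry_out(delta_pos=[[0.065,0.013,0],[0.055,0.011,0.328],[0.055,0.011,0.328],[0.055,0.011,0.328],[0.055,0.011,0.328],[0,0,0],[0,0,0],[0,0,0]], dr=[[0,0,0],[0,0,0],[0,0,0],[0,0,0],[0,0,0],[0,0,0],[0,0,0],[0,0,0]], gripper=[-1,-1,-1,-1,-1,-1,-1,-1], squeeze=70)

```text
t: 5.92
ee_pos: [0.4953, 0.0899, 0.2461]
tool_rot: [3.14, -0.17, -2.952]
wrist_force: [6.0, -1.8, -9.2]
finger_gap: 0.503
grasp_force: 71.9
```

```bash
python3 - <<'E'
from rel import *
st()
E
```

```text
t 5.9167 ee [0.4953 0.0899 0.2461] grasp u,v,z 0.0294 -0.001 0.257 tau 0.17 y.n 1.0 zv 0.001 F [ 6.  -1.8 -9.2] gap 0.5030278287801103 grip 71.94324865937233
polar: r 0.1843 phi 0.16 joint -0.01
```

>>> carry_out(delta_pos=[[0.1,0.02,0],[0.04,0.008,0.24],[0.04,0.008,0.24],[0.03,0.006,0.2],[0,0,0],[0,0,0],[0,0,0]], dr=[[0,0,0],[0,0,0],[0,0,0],[0,0,0],[0,0,0],[0,0,0],[0,0,0]], gripper=[-1,-1,-1,-1,-1,-1,-1])

```text
t: 6.5
ee_pos: [0.5009, 0.0912, 0.2673]
tool_rot: [3.14, -0.171, -2.952]
wrist_force: [3.9, -3.3, -10.0]
finger_gap: 0.505
grasp_force: 72.1
```

```bash
python3 - <<'E'
from rel import *
st()
im,d,P=look('wrist','w3'); np.savez('/tmp/w3',im=im,d=d,p=pts(d,P))
im2,d,P=look('side','s3'); np.savez('/tmp/s3',im=im2,d=d,p=pts(d,P))
a=cv2.resize(im[100:360,150:420],(400,385));b=cv2.resize(im2[180:270,230:320],(385,385),interpolation=cv2.INTER_CUBIC)
cv2.imwrite('pics/c3.png',np.hstack([a,b])[:,:,::-1])
E
```

```text
t 6.5 ee [0.5009 0.0912 0.2673] grasp u,v,z 0.0352 -0.0008 0.2782 tau 0.171 y.n 1.0 zv 0.001 F [  3.9  -3.3 -10. ] gap 0.5052327878923307 grip 72.09623962640762
polar: r 0.2062 phi 0.171 joint 0.001
```

View pics/c3.png

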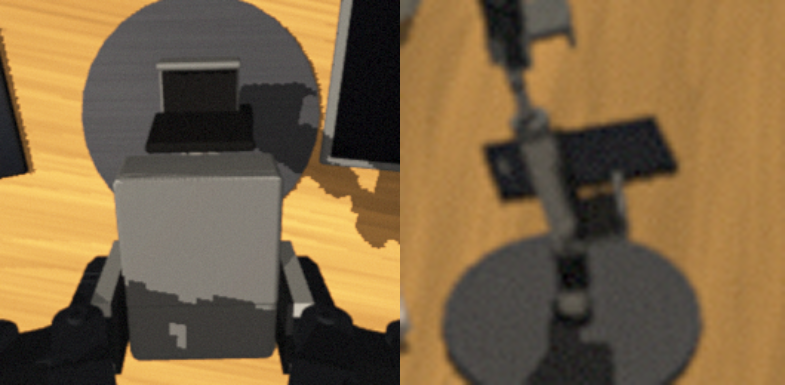

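Jaw held and rod out; in the side view the rod shows between the collar (530,115) and the fingers (515,70). I'll check extension and base from depth.

```bash
python3 - <<'E'
from rel import *
ax=np.sin(.17)*e+np.array([0,0,np.cos(.17)])
D=np.load('/tmp/w3.npz');p=D['p'];q=p[220:330,235:335].reshape(-1,3)-B
a=q@ax;a=a[a>.15];print('jaw top a',np.percentile(a,[10,50,90]).round(4),'-> ext',(np.median(a)-.154).round(4))
from scipy.optimize import least_squares
im=D['im'].astype(int)
m=((im.max(2)<120)&(np.ptp(im,axis=2)<25)&(p[...,2]>.004)&(p[...,2]<.016)&(np.hypot(p[...,0]-.468,p[...,1]-.086)<.125)).astype(np.uint8)
_,l,s_,_=cv2.connectedComponentsWithStats(m);m=(l==1+s_[1:,4].argmax()).astype(np.uint8)
c=cv2.convexHull(max(cv2.findContours(m,0,1)[0],key=len))[:,0];c=c[(c[:,1]<230)];g=p[c[:,1],c[:,0],:2]
r=least_squares(lambda a:np.hypot(*(g-a).T)-.1,[.467,.086],loss='soft_l1',f_scale=.002);print('base',r.x,np.abs(r.fun).mean())
b=p[m>0];A=np.c_[b[:,:2],np.ones(len(b))];print('base plane',np.linalg.lstsq(A,b[:,2],rcond=None)[0].round(4))
# side: head points along axis: collar end and jaw/fingers, axis offset
S=np.load('/tmp/s3.npz');q=S['p'][200:262,240:300].reshape(-1,3)-B
a=q@ax;v=q@n;x=q@np.cross(n,ax)
k=(abs(v)<.03)&(abs(x)<.03)
for lo in np.arange(.05,.21,.01):
    t=k&(a>lo)&(a<=lo+.01)
    if t.sum(): print(lo.round(2),t.sum(),'x',np.percentile(x[t],[5,50,95]).round(3),'v',np.percentile(v[t],[5,95]).round(3))
E
```

```text
jaw top a [0.214  0.2154 0.2166] -> ext 0.0614
base [0.46829261 0.08481996] 0.0012303708989232966
base plane [0.     0.0011 0.0106]
0.05 27 x [-0.015 -0.002  0.01 ] v [-0.009  0.025]
0.06 23 x [-0.014 -0.001  0.012] v [0.003 0.027]
0.07 27 x [-0.014 -0.004  0.011] v [-0.006  0.028]
0.08 26 x [-0.014 -0.     0.013] v [-0.016  0.025]
0.09 44 x [-0.013 -0.008  0.012] v [-0.02   0.025]
0.1 23 x [-0.005  0.005  0.015] v [0.    0.012]
0.11 10 x [-0.005  0.005  0.017] v [0.004 0.011]
0.12 46 x [-0.006  0.005  0.019] v [-0.006  0.016]
0.13 17 x [-0.     0.006  0.014] v [-0.001  0.01 ]
0.14 12 x [0.003 0.008 0.013] v [-0.001  0.006]
0.15 8 x [0.003 0.009 0.011] v [0.002 0.008]
0.16 4 x [0.005 0.009 0.013] v [0.002 0.007]
```

```bash
python3 - <<'E'
from rel import *
ax=np.sin(.17)*e+np.array([0,0,np.cos(.17)]);xh=np.cross(n,ax)
p=np.load('/tmp/w3.npz')['p'];q=p[200:350,245:330].reshape(-1,3)-B
q=q[q@ax>.208];x=q@xh;print('x range',np.percentile(x,[1,99]).round(4),'tilt of joint from back/front', (np.percentile(x,99)-.011)/.21,(np.percentile(x,1)+.049)/.21)
j=max((np.percentile(x,99)-.011)/.21,(np.percentile(x,1)+.049)/.21)
st()
if j<.05: print(finish_job())
E
```

```text
x range [-0.0398  0.0185] tilt of joint from back/front 0.03566241544131032 0.043729795193386725
t 6.6 ee [0.5008 0.0912 0.2672] grasp u,v,z 0.0351 -0.0008 0.2781 tau 0.171 y.n 1.0 zv 0.001 F [ 4.9 -3.7 -9.8] gap 0.49949608511221355 grip 72.09456481039524
polar: r 0.2061 phi 0.171 joint 0.001
the job is handed in; nothing more can be done
None
```

I handed the job in with the clamp head against its stop and the upper jaw held about 61 mm out, by the camera depth; I got no verdict back. The base stands flat within about 1 mm of where it was, and I touched nothing else on the desk.

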